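Sauce bowl from the basket onto its stand

TASK

Lift the white porcelain sauce bowl out of the bamboo basket and set it down gently, upright, in the middle of the small dark round wooden stand, so that no part of the bowl hangs over the stand's edge. Do not drop the bowl or tip it over, and leave the brown bowl, the basket, the stand, the fork caddy and the fondue pot on its rechaud where they are.

Things in the scene. Friction and masses are not known exactly. Their poses are not given: they have to be found in the camera images.
- bowl_center (a point): Centre (half-way up, on the axis) of the loose white porcelain sauce bowl: round, open at the top, 60 mm across from 20 mm above its underside up to the rim, narrowing to a 46 mm foot, 42 mm high, wall 3.5 mm, about 0.11 kg. Its z axis points up through the mouth. It starts standing on the floor of the basket, in one half of it.
- brown_bowl_center (a point): Centre (half-way up) of a loose brown terracotta bowl of the same shape and size, in the other half of the basket. It stays there.
- basket: Loose, heavy (0.8 kg) open bamboo basket with four plain walls, 172 mm (its x) by 260 mm (its y) by 46 mm high outside, walls and floor 6 mm thick. Origin: centre of its underside; z up. The two bowls stand about 60 mm either side of its centre along its y, within 10 mm of the middle of its width x, with room for a finger all round each of them.
- stand_top (a point): Centre of the flat top face of the loose dark wooden stand: a round pedestal 40 mm high (0.35 kg), top disc 84 mm across and 9 mm thick on a 30 mm stem and an 80 mm foot. z up. It may stand to the robot's left or right, the basket on the other side.
- pot: Yellow ceramic fondue pot, 180 mm across, 80 mm high, with one stick handle along its x reaching 160 mm from the axis. It stands on the rechaud, on the centre line beyond the work. Origin: centre of its underside.
- rechaud: Stainless steel rechaud frame under the pot, 170 mm across, 75 mm high. Origin: centre of its underside.
- caddy: Bamboo fork caddy, 84 by 66 mm, 100 mm high, with six steel fondue forks standing in it up to 232 mm above the shelf, well to the robot's right. Origin: centre of its underside.
Not all that is in view belongs to the job. Of the things shaped like the part that bears bowl_center, the white one is meant.

How it is judged:
On the way:
1. the white bowl is lifted clear of the basket's rim (height (world z) of bowl_center above 0.072 m), for 0.1 s.
At the end, for the whole second after the job is handed in: The white bowl stands upright (within 0.1 rad) and at rest on the upright stand's top, its axis within 12 mm of the stand's axis, so that no part of it overhangs; every other thing is where it was (horizontal distance between bowl_center and stand_top below 0.012 m and z of bowl_center in the frame of stand_top between 0.016 and 0.026 m and angle between each of bowl_center, stand_top's own z axis and vertical below 0.1 rad and linear speed of bowl below 0.02 m/s); the robot touches nothing.
It fails at once if the white bowl is dropped (falls free faster than 0.5 m/s, about 13 mm) (linear speed of bowl above 0.5 m/s and contact force between bowl and the fingers below 0.05 N).
It fails at once if the white bowl is tipped more than 0.7 rad (angle between bowl_center's own z axis and vertical above 0.7 rad).
It fails at once if the stand is shifted more than 30 mm or tipped (distance of stand_top from where it was at the start of the episode above 0.03 m or angle between stand_top's own z axis and vertical above 0.3 rad).
It fails at once if the basket or the brown bowl is shifted more than 40 mm or tipped (distance of any of basket, brown_bowl_center from where it was at the start of the episode above 0.04 m or angle between basket's own z axis and vertical above 0.3 rad or angle between brown_bowl_center's own z axis and vertical above 0.5 rad).
It fails at once if the pot, rechaud or fork caddy is shifted more than 25 mm (distance of any of pot, rechaud, caddy from where it was at the start of the episode above 0.025 m).
It also fails if it takes over 38 s, if anything falls off the work surface, if the arm or the gripper's body presses on something with over 40 N, if the wrist force passes 120 N, or if a joint passes its speed limit or range.

ROBOT

A 6-joint arm with a two-finger parallel gripper is mounted at the origin on the work surface. World frame = base frame: x ahead of the robot, y to its left, z up, the work surface at z = 0. Lengths are in m, angles in rad, forces in N, time in s.
With the tool pointing down it reaches from about 0.275 to 0.875 m from the base axis. Payload 12.5 kg.
Tool frame: the origin (TCP) lies on the centre line of the jaws, within the pads' length; the fingertips stand 11 mm ahead of it and the grasp point (between the pads) lies 8 mm behind it (arm.tcp_to_tips is the distance from the TCP to the fingertips, in m); z points along the fingers, y is the line along which they close (so a half turn about z gives the same grasp; the last joint's range is limited). The gripper opens to 85 mm and grips with 20 to 120 N. Pads are 22 mm wide; open, the fingers measure 114 mm over their backs; the gripper's body (76 mm by 85 mm) begins 54 mm behind the grasp point. The pads swing forward as they close: fully open they stand 13 mm farther back than shut.
Start: joints at [1.075, 0.351, 1.652, -0, 1.139, -0.085], TCP at [0.22, 0.504, 0.242] pointing down, gripper open.
Joint ranges: [-2.75, 2.75], [-0.79, 2.1], [0.01, 2.65], [-1.57, 4.71], [0.07, 3.14], [-2.87, 2.87]. Speed limits (rad/s): [2.22, 2.22, 2.79, 3.14, 3.14, 3.14].

INTERFACE

Orientations are given as [roll, pitch, yaw] about the fixed x, y, z axes, in that order (R = Rz(yaw) Ry(pitch) Rx(roll)).
In Python, from station import arm, viewer gives the robot as it stands.
- The arm moves only by the shell command python3 -m crank 'ROWS' [FORCE]. ROWS is a JSON object of lists of equal length, an entry for each row: "slide": the shift along the tool's x, y, z in mm, a list of three; "angular": the turn, a rotation vector about the tool's x, y, z in degrees, a list of three; "gripper": the closure, from -1 (fully open) to 1 (shut). A call has 1 to 10 rows; each row shifts and turns the commanded pose from where the row before left it, along the tool's axes as they then stand; what a row does not reach is not made up. A row lasts 1/10 s, in which the tool goes at most 50 mm and 8.59 degrees, less where a joint would pass 70% of its speed; a pose out of reach is approached as far as the arm can. A call is refused whole if a number of a shift passes 50 or a number of a turn 8.59, either way. A call with a gripper value outside its range is refused whole. The fingers move at their own pace and stop on an object; FORCE is the grip in N (left out, the last holds). Time passes only in rows, so rows that do not move let the fingers close. It gives the time, the measured TCP pose, the force, the opening and the grip force at its end, in the units of the state.
- arm.sense(): the state, without advancing time (a new reading comes with each control period).
- viewer.snapshot(name): name is "scene" or "top"; returns the picture (480x640x3 uint8, blue, green, red); there is no depth.
- viewer.camera_params(name): a dict with "fx", "fy", "cx", "cy" (pixels), "dist" ([k1, k2, p1, p2, k3] as OpenCV has them; the pictures are not rectified), "R" (3x3) and "t" (3): a world point X has camera coordinates R X + t. Camera axes: x right, y down, z forward; pixel columns grow to the right and rows downward; lengths in m; the calibration is good to about 2 mm. A picture is of the moment at which its call begins. camera_params takes no time and is no camera call.
- arm.sign_off(): hands the job in; it is judged then, once.
The state is a dict: "clock": time; "joints": joint angles; "qvel": joint speeds; "joint_efforts": joint torques, N m; "eef_pos": TCP position; "tool_rot": TCP orientation; "contact_force": force on the tool from outside, world axes, zero at the start; "wrist_torque": the same for the moment, N m; "gripper_width": finger opening in m; "finger_force": force on a finger pad.
Only numpy, scipy, OpenCV 4.12 (cv2) and the standard library are available. Lean on these libraries where they do the work, as an engineer would, in place of code of your own. Each camera call takes 0.05 s, during which the arm holds its last target. There are 200 camera calls.

## Working session

There is one attempt and no reset: what is moved stays moved. The work goes in short steps, Python scripts to look and compute and a shell command to move; the robot and the scene stay as the last step left them, time stands still between calls to the robot, and variables do not carry over. Pictures are saved under pics/ and viewed, at most 10 in all, crops included, and the job is handed in when it is done.

```bash
ls; mkdir -p pics; python3 - <<'E'
from station import arm, viewer
import cv2
for n in("scene","top"):
    cv2.imwrite(f"pics/{n}0.png",viewer.snapshot(n)); print(n,viewer.camera_params(n))
print(arm.sense(),arm.tcp_to_tips)
E
```

```text
pics
scene {'fx': 524.5300699544808, 'fy': 524.5300699544808, 'cx': 318.7223555174967, 'cy': 236.38555444959246, 'dist': array([-0.11779227,  0.        ,  0.        ,  0.        ,  0.        ]), 'R': array([[-0.35331457,  0.93543164,  0.01168207],
       [ 0.79595357,  0.30714798, -0.52164934],
       [-0.49155542, -0.17500793, -0.85308001]]), 't': array([ 0.28125567, -0.42846443,  1.67843083])}
top {'fx': 531.4691022721393, 'fy': 531.4691022721393, 'cx': 322.25582413088983, 'cy': 246.61558268125347, 'dist': array([0.03492328, 0.        , 0.        , 0.        , 0.        ]), 'R': array([[ 2.77342009e-02, -9.99614875e-01,  9.56787137e-04],
       [-9.85076875e-01, -2.74934711e-02, -1.69904855e-01],
       [ 1.69865726e-01,  3.76966650e-03, -9.85460007e-01]]), 't': array([-0.09799952,  0.63008089,  1.44988249])}
{'clock': 0.1, 'joints': array([ 1.07538283e+00,  3.51195858e-01,  1.65233507e+00, -1.64406658e-05,
        1.13914316e+00, -8.46167856e-02]), 'qvel': array([-1.07725054e-03, -4.15576701e-04, -8.46598454e-05, -5.20045964e-04,
        4.58079911e-04,  1.42542962e-03]), 'joint_efforts': array([ 5.92910401e-04, -5.06837833e+01, -2.91874802e+01, -5.30994760e-05,
        2.68127500e-03,  7.32276362e-06]), 'eef_pos': array([0.21948881, 0.50399378, 0.24181438]), 'tool_rot': array([-3.14051382e+00, -7.65272081e-05,  2.73080279e+00]), 'contact_force': array([ 0.29957758, -0.4596294 , -0.29061465]), 'wrist_torque': array([ 0.00155622, -0.04510273,  0.01713262]), 'finger_force': 0.0, 'gripper_width': 0.08517709932160715} 0.011
```

View pics/top0.png

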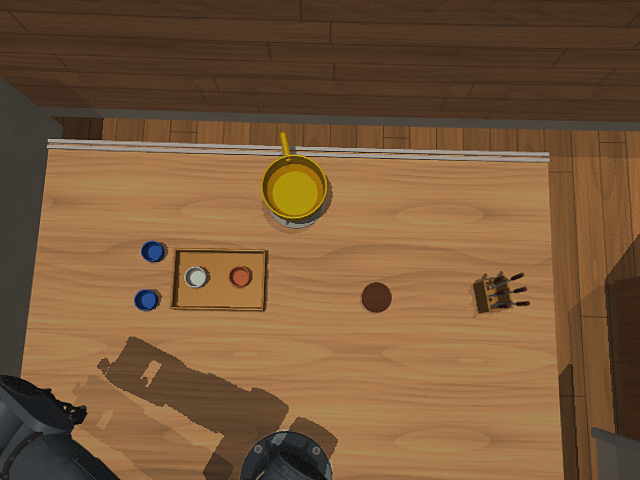

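View pics/scene0.png

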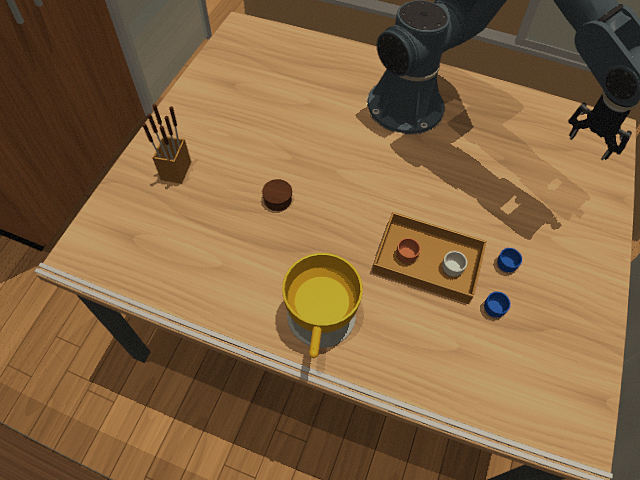

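The top view shows four bowls: white (196,277) and brown (240,277) in the basket, and blue ones at (152,252) and (147,300) outside it. The white one is meant, by its colour and its place in the basket. The stand is at (376,297). I'll confirm in an enlarged crop.

```bash
python3 - <<'E'
import cv2,numpy as np
a=cv2.imread("pics/top0.png"); 
c1=cv2.resize(a[240:320,165:275],None,fx=5,fy=5,interpolation=cv2.INTER_CUBIC)
c2=cv2.resize(a[270:325,350:400],None,fx=5,fy=5,interpolation=cv2.INTER_CUBIC)
o=np.zeros((400,800,3),np.uint8);o[:,:550]=c1;o[:275,550:]=c2
cv2.imwrite("pics/crop0.png",o)
E
```

```text
(no output)
```

View pics/crop0.png

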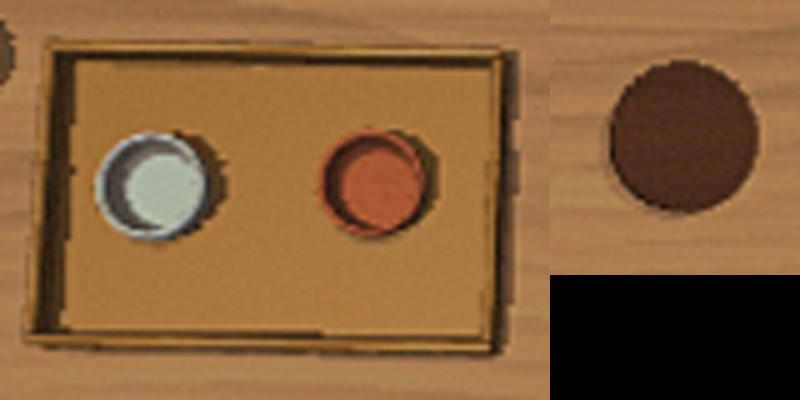

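The crop confirms it: the white porcelain bowl has its rim centre at crop (152,186), the brown one at (372,184), and the stand disc is centred at (684,136).

```bash
cat >h.py <<'E'
import cv2,numpy as np
from station import viewer
def px(name,u,v,z):
    p=viewer.camera_params(name);K=np.array([[p['fx'],0,p['cx']],[0,p['fy'],p['cy']],[0,0,1]])
    x,y=cv2.undistortPoints(np.array([[[u,v]]],float),K,p['dist'])[0,0]
    R=np.array(p['R']);d=R.T@[x,y,1];c=-R.T@p['t'];return (c+d*(z-c[2])/d[2]).round(4)
E
python3 - <<'E'
from h import *
f=lambda a,b:(165+a/5-.4,240+b/5-.4)
for n,a,b,z in[("white",152.5,186,.048),("brown",372,184,.048),("TL",47,43,.046),("TR",513,52,.046),("BR",497,350,.046),("BL",27,342,.046)]: print(n,px("top",*f(a,b),z))
print("stand",px("top",350+134.5/5-.4,270+136.5/5-.4,.04))
s=cv2.imread("pics/scene0.png");b,g,r=[s[:,:,i].astype(int) for i in range(3)]
for n,z,m,w in[("white",.048,(b>140)&(abs(r-b)<50),(440,470,245,280)),("stand",.04,(r<90)&(g<50),(258,297,175,215))]:
    q=np.zeros_like(b,np.uint8);x0,x1,y0,y1=w;q[y0:y1,x0:x1]=m[y0:y1,x0:x1]
    x,y,ww,h=cv2.boundingRect(q);print(n,x,y,ww,h,px("scene",x+(ww-1)/2,y+ww*.86/2,z))
E
```

```text
white [0.5377 0.274  0.048 ]
brown [0.5421 0.1511 0.048 ]
TL [0.6177 0.3396 0.046 ]
TR [0.6198 0.0756 0.046 ]
BR [0.4515 0.0768 0.046 ]
BL [0.4491 0.3378 0.046 ]
stand [ 0.496  -0.2367  0.04  ]
white 444 251 23 21 [0.5423 0.2741 0.048 ]
stand 263 180 29 31 [ 0.5032 -0.2336  0.04  ]
```

```bash
python3 -m crank '{"slide":[[-26,-6,0],[-26,-6,0],[-26,-6,0],[-26,-6,0],[-26,-6,0],[-26,-6,0],[-26,-6,0],[-26,-6,0],[-26,-6,0],[-26,-6,0]],"angular":[[0,0,0],[0,0,0],[0,0,0],[0,0,0],[0,0,0],[0,0,0],[0,0,0],[0,0,0],[0,0,0],[0,0,0]],"gripper":[-1,-1,-1,-1,-1,-1,-1,-1,-1,-1]}' 25
python3 -m crank '{"slide":[[-25,-5,0],[-25,-5,0],[-25,-5,0],[-25,-4,0],[-25,-4,0],[0,0,0],[0,0,0],[0,0,0],[0,0,0],[0,0,0]],"angular":[[0,0,0],[0,0,0],[0,0,0],[0,0,0],[0,0,0],[0,0,8.3],[0,0,8.3],[0,0,8.3],[0,0,8.3],[0,0,8.3]],"gripper":[-1,-1,-1,-1,-1,-1,-1,-1,-1,-1]}'
python3 -m crank '{"slide":[[0,0,0],[0,0,0],[0,0,0],[0,0,0],[0,0,0]],"angular":[[0,0,8.3],[0,0,8.3],[0,0,8.3],[0,0,0],[0,0,0]],"gripper":[-1,-1,-1,-1,-1]}'
```

```text
clock: 1.1
eef_pos: [0.4347, 0.3446, 0.242]
tool_rot: [-3.141, -0.0, 2.731]
contact_force: [0.5, 0.1, -0.8]
gripper_width: 0.0856
finger_force: 0.0
clock: 2.1
eef_pos: [0.5392, 0.2743, 0.2419]
tool_rot: [-3.141, -0.0, 2.0]
contact_force: [-0.7, 0.1, -0.5]
gripper_width: 0.0855
finger_force: 0.0
clock: 2.6
eef_pos: [0.5393, 0.2744, 0.2421]
tool_rot: [-3.141, 0.0, 1.576]
contact_force: [0.3, 0.7, -0.1]
gripper_width: 0.0853
finger_force: 0.0
```

```bash
python3 -m crank '{"slide":[[0,0,25],[0,0,25],[0,0,25],[0,0,25],[0,0,25],[0,0,20],[0,0,10],[0,0,0]],"angular":[[0,0,0],[0,0,0],[0,0,0],[0,0,0],[0,0,0],[0,0,0],[0,0,0],[0,0,0]],"gripper":[-1,-1,-1,-1,-1,-1,-1,-1]}'
python3 - <<'E'
from h import *
o=np.zeros((480,800,3),np.uint8)
for i,(n,x,y) in enumerate([("scene",415,210),("top",155,230)]):
    o[:,i*400:i*400+400]=cv2.resize(viewer.snapshot(n)[y:y+96,x:x+80],None,fx=5,fy=5,interpolation=cv2.INTER_CUBIC)
cv2.imwrite("pics/near1.png",o)
E
```

```text
clock: 3.4
eef_pos: [0.5389, 0.2742, 0.0862]
tool_rot: [-3.14, 0.001, 1.574]
contact_force: [-0.1, -0.2, 0.9]
gripper_width: 0.0851
finger_force: 0.0
```

View pics/near1.png

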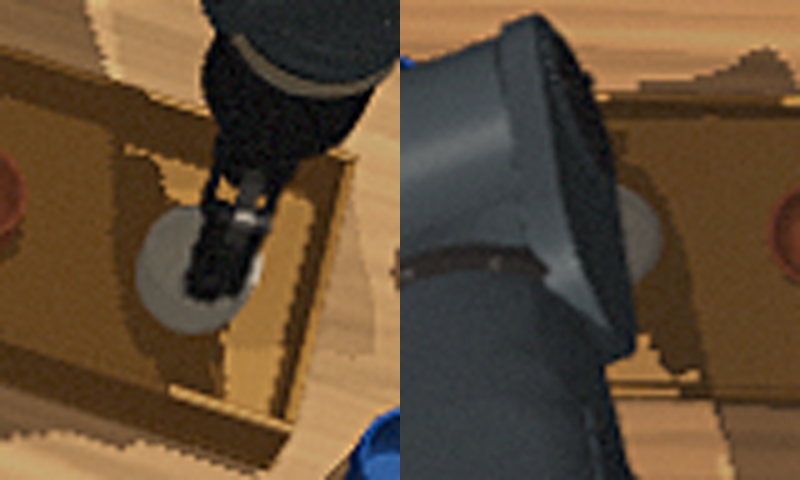

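Both views show the jaws over the white bowl. In the scene view the front finger ends at crop (208,298), with the rim centred near (200,270), so the jaws straddle the bowl. Descending.

```bash
python3 -m crank '{"slide":[[0,0,10],[0,0,10],[0,0,10],[0,0,10],[0,0,8],[0,0,6],[0,0,3],[0,0,0]],"angular":[[0,0,0],[0,0,0],[0,0,0],[0,0,0],[0,0,0],[0,0,0],[0,0,0],[0,0,0]],"gripper":[-1,-1,-1,-1,-1,-1,-1,-1]}'
python3 -m crank '{"slide":[[0,0,0],[0,0,0],[0,0,0],[0,0,0],[0,0,0],[0,0,0],[0,0,0],[0,0,0]],"angular":[[0,0,0],[0,0,0],[0,0,0],[0,0,0],[0,0,0],[0,0,0],[0,0,0],[0,0,0]],"gripper":[-0.6,-0.4,-0.2,0,0.2,0.2,0.2,0.2]}' 25
```

```text
clock: 4.3
eef_pos: [0.5393, 0.2743, 0.0299]
tool_rot: [-3.141, 0.0, 1.572]
contact_force: [-0.2, 0.1, 1.1]
gripper_width: 0.0852
finger_force: 0.0
clock: 5.1
eef_pos: [0.5396, 0.2745, 0.031]
tool_rot: [3.141, -0.0, 1.572]
contact_force: [-1.8, -0.0, 6.8]
gripper_width: 0.0602
finger_force: 26.7
```

Opening is 60 mm with a 27 N grip, so it closed across the full diameter. Lifting.

```bash
python3 -m crank '{"slide":[[0,0,-3],[0,0,-6],[0,0,-10],[0,0,-15],[0,0,-15],[0,0,-15],[0,0,-15],[0,0,-15],[0,0,-6],[0,0,0]],"angular":[[0,0,0],[0,0,0],[0,0,0],[0,0,0],[0,0,0],[0,0,0],[0,0,0],[0,0,0],[0,0,0],[0,0,0]],"gripper":[0.2,0.2,0.2,0.2,0.2,0.2,0.2,0.2,0.2,0.2]}'
python3 - <<'E'
from h import *
cv2.imwrite("pics/lift.png",viewer.snapshot("scene"))
s=cv2.imread("pics/lift.png");cv2.imwrite("pics/lift_c.png",cv2.resize(s[190:310,400:560],None,fx=4,fy=4))
E
```

```text
clock: 6.1
eef_pos: [0.5398, 0.2746, 0.1313]
tool_rot: [3.14, -0.001, 1.572]
contact_force: [0.4, -0.4, -0.3]
gripper_width: 0.0601
finger_force: 27.4
```

View pics/lift_c.png

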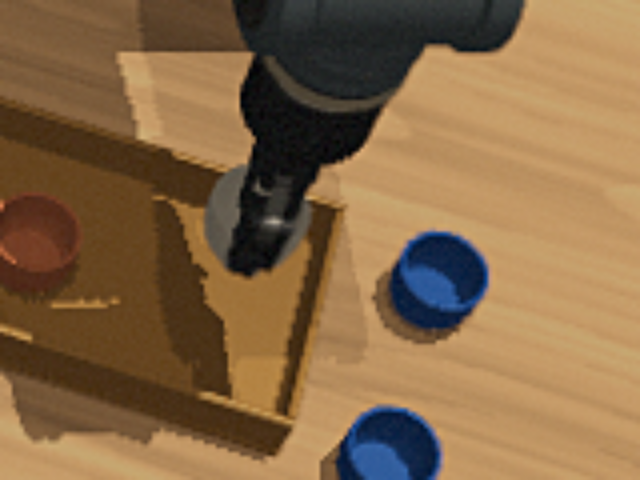

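The bowl is held level and clear of the rim, with its silhouette at crop (205–312, 165–270). The basket and brown bowl are undisturbed. I'll carry it across now.

```bash
python3 -m crank '{"slide":[[-10,0,0],[-20,-2,0],[-28,-3,0],[-28,-3,0],[-28,-3,0],[-28,-2,0],[-28,-2,0],[-28,-2,0],[-28,-2,0],[-28,-2,0]],"angular":[[0,0,0],[0,0,0],[0,0,0],[0,0,0],[0,0,0],[0,0,0],[0,0,0],[0,0,0],[0,0,0],[0,0,0]],"gripper":[0.2,0.2,0.2,0.2,0.2,0.2,0.2,0.2,0.2,0.2]}'
python3 -m crank '{"slide":[[-28,-2,0],[-28,-2,0],[-28,-2,0],[-28,-2,0],[-28,-3,0],[-28,-3,0],[-28,-3,0],[-28,-3,0],[-20,-1,0],[-12,0,0]],"angular":[[0,0,0],[0,0,0],[0,0,0],[0,0,0],[0,0,0],[0,0,0],[0,0,0],[0,0,0],[0,0,0],[0,0,0]],"gripper":[0.2,0.2,0.2,0.2,0.2,0.2,0.2,0.2,0.2,0.2]}'
python3 -m crank '{"slide":[[0,0,20],[0,0,15],[0,0,6],[0,0,0]],"angular":[[0,0,0],[0,0,0],[0,0,0],[0,0,0]],"gripper":[0.2,0.2,0.2,0.2]}'
python3 - <<'E'
from h import *
o=np.zeros((480,800,3),np.uint8)
for i,(n,x,y) in enumerate([("scene",240,140),("top",340,250)]):
    s=viewer.snapshot(n);cv2.imwrite(f"pics/st_{n}.png",s)
    o[:,i*400:i*400+400]=cv2.resize(s[y:y+96,x:x+80],None,fx=5,fy=5,interpolation=cv2.INTER_CUBIC)
cv2.imwrite("pics/near2.png",o)
def proj(n,X):
    p=viewer.camera_params(n);K=np.array([[p['fx'],0,p['cx']],[0,p['fy'],p['cy']],[0,0,1]])
    return cv2.projectPoints(np.array([X],float),cv2.Rodrigues(np.array(p['R']))[0],np.array(p['t']),K,p['dist'])[0].ravel().round(1)
print(proj("scene",[.5398,.2746,.149]))
E
```

```text
clock: 7.15
eef_pos: [0.5179, 0.0187, 0.1296]
tool_rot: [-3.14, 0.0, 1.572]
contact_force: [0.6, 0.1, -0.6]
gripper_width: 0.0601
finger_force: 27.3
clock: 8.15
eef_pos: [0.4971, -0.2372, 0.1296]
tool_rot: [-3.141, -0.0, 1.571]
contact_force: [-0.6, -0.1, -0.8]
gripper_width: 0.0602
finger_force: 27.3
clock: 8.55
eef_pos: [0.4975, -0.2352, 0.0885]
tool_rot: [-3.14, -0.001, 1.572]
contact_force: [0.0, 0.0, -1.0]
gripper_width: 0.0598
finger_force: 27.4
[465.3 239.7]
```

View pics/near2.png

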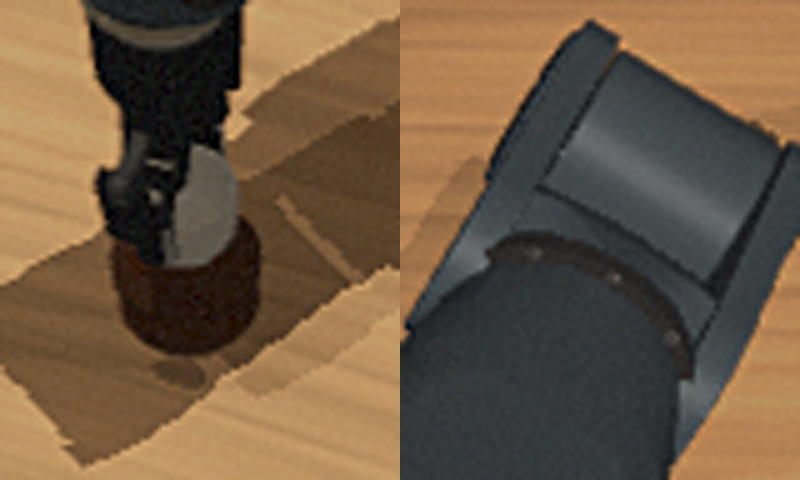

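The bowl (scene crop 165–240, 145–268) hovers over the stand disc (110–260). Its offset in the hand is under 1 px. Lowering gently.

```bash
python3 -m crank '{"slide":[[0,0,6],[0,0,6],[0,0,5],[0,0,3],[0,0,1],[0,0,0],[0,0,0]],"angular":[[0,0,0],[0,0,0],[0,0,0],[0,0,0],[0,0,0],[0,0,0],[0,0,0]],"gripper":[0.2,0.2,0.2,0.2,0.2,0.2,0.2]}'
python3 -m crank '{"slide":[[0,0,1],[0,0,0]],"angular":[[0,0,0],[0,0,0]],"gripper":[0.2,0.2]}'
python3 -m crank '{"slide":[[0,0,1],[0,0,0]],"angular":[[0,0,0],[0,0,0]],"gripper":[0.2,0.2]}'
```

```text
clock: 9.35
eef_pos: [0.4981, -0.2357, 0.0684]
tool_rot: [3.141, 0.0, 1.572]
contact_force: [-0.2, -0.5, -1.5]
gripper_width: 0.0599
finger_force: 27.4
clock: 9.55
eef_pos: [0.498, -0.2357, 0.0673]
tool_rot: [3.142, 0.0, 1.572]
contact_force: [-0.8, 0.3, -1.2]
gripper_width: 0.0603
finger_force: 27.4
clock: 9.75
eef_pos: [0.4979, -0.2356, 0.0662]
tool_rot: [-3.141, -0.0, 1.572]
contact_force: [-0.3, 0.2, -0.6]
gripper_width: 0.06
finger_force: 27.4
```

```bash
python3 -m crank '{"slide":[[0,0,1],[0,0,0]],"angular":[[0,0,0],[0,0,0]],"gripper":[0.2,0.2]}'
python3 -m crank '{"slide":[[0,0,0.7],[0,0,0]],"angular":[[0,0,0],[0,0,0]],"gripper":[0.2,0.2]}'
```

```text
clock: 9.95
eef_pos: [0.498, -0.2356, 0.0652]
tool_rot: [-3.141, -0.0, 1.572]
contact_force: [0.1, -0.3, -1.3]
gripper_width: 0.0603
finger_force: 27.4
clock: 10.15
eef_pos: [0.498, -0.2357, 0.065]
tool_rot: [3.142, 0.0, 1.572]
contact_force: [-2.3, 1.1, 4.5]
gripper_width: 0.0603
finger_force: 27.9
```

Contact at 4.5 N. Opening slowly.

```bash
python3 -m crank '{"slide":[[0,0,0],[0,0,0],[0,0,0],[0,0,0],[0,0,0],[0,0,0],[0,0,0],[0,0,0],[0,0,0],[0,0,0]],"angular":[[0,0,0],[0,0,0],[0,0,0],[0,0,0],[0,0,0],[0,0,0],[0,0,0],[0,0,0],[0,0,0],[0,0,0]],"gripper":[-0.3,-0.4,-0.5,-0.6,-0.7,-0.8,-0.9,-1,-1,-1]}'
python3 -m crank '{"slide":[[0,0,-3],[0,0,-5],[0,0,-10],[0,0,-15],[0,0,-20],[0,0,-25],[0,0,-25],[0,0,-25],[0,0,-25],[0,0,0]],"angular":[[0,0,0],[0,0,0],[0,0,0],[0,0,0],[0,0,0],[0,0,0],[0,0,0],[0,0,0],[0,0,0],[0,0,0]],"gripper":[-1,-1,-1,-1,-1,-1,-1,-1,-1,-1]}'
python3 -m crank '{"slide":[[25,0,0],[25,0,0],[25,0,0],[25,0,0],[25,0,0],[25,0,0],[25,0,0],[25,0,0],[0,0,0]],"angular":[[0,0,0],[0,0,0],[0,0,0],[0,0,0],[0,0,0],[0,0,0],[0,0,0],[0,0,0],[0,0,0]],"gripper":[-1,-1,-1,-1,-1,-1,-1,-1,-1]}'
python3 - <<'E'
from h import *
o=np.zeros((480,800,3),np.uint8)
for i,(n,x,y) in enumerate([("scene",240,140),("top",340,250)]):
    s=viewer.snapshot(n);cv2.imwrite(f"pics/end_{n}.png",s)
    o[:,i*400:i*400+400]=cv2.resize(s[y:y+96,x:x+80],None,fx=5,fy=5,interpolation=cv2.INTER_CUBIC)
cv2.imwrite("pics/near3.png",o)
E
```

```text
clock: 11.15
eef_pos: [0.498, -0.2356, 0.0646]
tool_rot: [-3.142, -0.0, 1.572]
contact_force: [-0.5, -0.1, 0.0]
gripper_width: 0.0853
finger_force: 0.0
clock: 12.15
eef_pos: [0.4992, -0.2363, 0.2217]
tool_rot: [3.136, 0.003, 1.572]
contact_force: [0.4, -0.3, -0.3]
gripper_width: 0.0854
finger_force: 0.0
clock: 13.05
eef_pos: [0.4974, -0.0336, 0.2175]
tool_rot: [-3.141, -0.0, 1.574]
contact_force: [0.3, 0.3, 0.9]
gripper_width: 0.0854
finger_force: 0.0
```

View pics/near3.png

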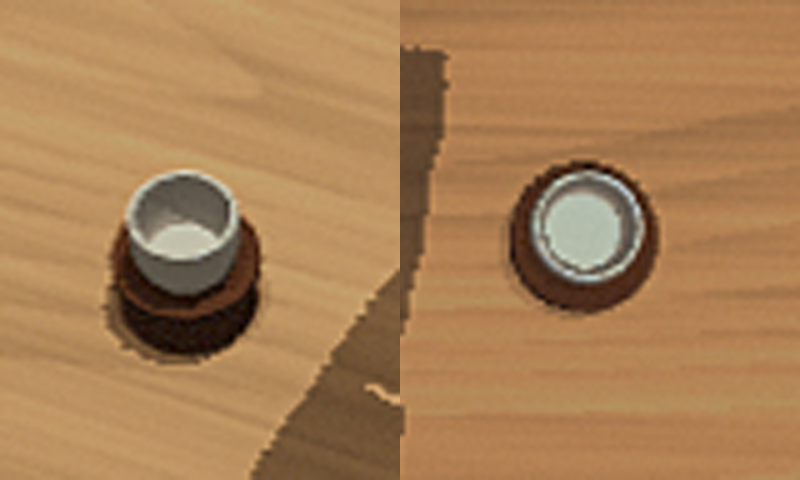

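The white bowl stands upright on the stand: in the top crop the disc centre is about (584,236) and the rim centre (587,227). I'll convert that to a real offset at the proper heights.

```bash
python3 - <<'E'
from h import *
print(px("top",340+184/5,250+236/5,.04),px("top",340+187/5,250+227/5,.082))
E
```

```text
[ 0.4951 -0.2375  0.04  ] [ 0.4968 -0.2348  0.082 ]
```

The bowl is about 3 mm off the stand's axis, well inside the 12 mm limit, so I'm handing in.

```bash
python3 -c "
from station import arm
print(arm.sign_off())"
```

```text
the job is handed in; nothing more can be done
None
```

The white bowl stands upright on the dark stand, measured about 3 mm off its axis against a 12 mm limit; the gripper is well clear, and the job was handed in at about 13 s, though the hand-in returned no verdict.

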